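Close the notions box: inner flap down, lid shut, lock pressed

TASK

Close up the wooden notions box by pushing only: with the fingertips push the upright yellow inner flap down until it lies flat inside the box, then push the open wooden lid over from behind until it is fully shut over the flap, and finally press the red lock button in the lid all the way in. Do not pinch or grip the flap or the lid, do not slam the lid, leave the wax and the die in the box and the eraser, white spool and thimble round it where they are, and finish with the hand clear of the box.

Things in the scene. Friction and masses are not known exactly. Their poses are not given: they have to be found in the camera images.
- box: Open wooden box fixed to the bench, 160 (x) x 160 (y) x 75 mm high, walls 8 mm. Origin: centre of its underside, on the bench; its z points up. Its lid is hinged along its +y rim and its inner flap just inside its -y wall. A partition divides it: three thread reels stand fixed on the +y side (below the rim), loose pieces lie on the -y side, which the flap covers.
- lid (a joint): Hinge angle of the lid in rad: 0 = shut flat on the rim, 1.57 = upright, stop at 1.95 (leaning back, outward). Stiff hinge (0.36 N m friction): the lid stays wherever it is left and must be pushed all the way; this takes about 1 to 3 N near its free edge. The upright flap blocks it at about 0.4 rad.
- lid_hinge (a point): Point on the lid's hinge axis, at the middle of its length: box frame (0, 83.5, 77) mm. The axis runs along the box's x.
- lid_edge (a point): Middle of the lid's free edge, on its outer face (the top when shut), 168 mm from the hinge axis. The lid is a wooden board 164 mm along x, 166 mm from hinge side to free edge and 8 mm thick; outer face 6 mm and inner face 2 mm from the hinge axis; blue lining inside. Open, its outer face looks to the box's +y side; shut, it is 83 mm above the bench.
- lock (a joint): Travel in m of the round red lock button (18 mm across) in the lid, along the lid's normal: 0 = out, standing 11 mm proud of the lid's outer face; 0.008 = all the way in, its stop, still 3 mm proud. It needs about 4 N and stays where it is pushed. It must still be out when the lid comes shut, so push the lid elsewhere.
- lock_top (a point): Centre of the button's top. With the lid shut and the button out it lies at box frame (-52, -56.5, 94) mm: 140 mm from the lid's hinge axis, 52 mm to the -x side of the lid's middle.
- flap (a joint): Hinge angle of the inner flap in rad: 0 = folded down flat inside the box, 1.57 = upright, stop at 1.62. Stiff hinge (0.07 N m friction): it stays where it is left; 1 to 1.5 N near its free edge moves it.
- flap_hinge (a point): Point on the flap's hinge axis, at the middle of its length: box frame (0, -70, 70) mm. The axis runs along the box's x.
- flap_edge (a point): Middle of the flap's free edge, on the face that is on top when folded, 72 mm from the hinge axis. The flap is a yellow plate with a white border, 140 mm along x, 5 mm thick, 2.5 mm to either side of the hinge axis. Upright, that face looks to the box's -y side (away from the lid), and it folds towards +y; folded, it is 72.5 mm above the bench, 2.5 mm below the rim.
- beeswax: Loose amber block of wax, 33 x 46 x 17 mm, on the box's floor (8 mm above the bench) below the flap; origin at the centre of its underside. Leave it there.
- brass_die: Loose brass-coloured block, 30 x 42 x 12 mm, on the box's floor below the flap; origin at the centre of its underside. Leave it there.
- eraser: Loose yellow eraser, 16 x 28 x 8 mm, on the bench on the lid's side of the box, below the open lid; origin at the centre of its underside. Leave it alone.
- white_spool: Loose spool of white thread, 33 mm across, 58 mm high, standing on the bench beside the box on its +x side; origin at the centre of its underside. Leave it alone.
- thimble: Loose steel thimble, 20 mm across, 24 mm high, standing on the bench beside the box on its +x side; origin at the centre of its underside. Leave it alone.

How it is judged (in metres and radians):
On the way, in this order (a step that is already met when the one before it is completed fails the run):
1. the flap is folded down flat while the lid is still open (value of joint flap below 0.08 rad and value of joint lid above 0.7 rad), for 0.2 s.
2. the lid is shut over the folded flap, the lock button still out (value of joint lid below 0.04 rad and value of joint flap below 0.08 rad and value of joint lock below 0.004 m), for 0.2 s.
3. the lock button is pressed all the way in with the lid shut (value of joint lock above 0.0065 m and value of joint lid below 0.04 rad), for 0.2 s.
At the end, for the whole second after the job is handed in: The flap lies flat (within 0.08 rad) and the lid is fully shut over it (within 0.04 rad, 7 mm at its free edge), the lock button is in (past 6.5 of its 8 mm); the wax, the die, the eraser, the spool and the thimble are within 20 mm of where they began, spool and thimble upright (all of step 3 and value of joint flap below 0.08 rad and distance of each of beeswax, brass_die, eraser, white_spool, thimble from where it was at the start of the episode below 0.02 m and angle between each of white_spool, thimble's own z axis and vertical below 0.2 rad); the robot touches nothing.
It fails at once if the lid slams (turns shut faster than 3 rad/s) (velocity of joint lid below -3 rad/s).
It fails at once if the flap is held between the fingers (contact force between the fingers and flap above 0.5 N and z of the grasp point in the frame of flap between -0.005 and 0.005 m and y of the grasp point in the frame of flap between 0 and 0.074 m and x of the grasp point in the frame of flap between -0.07 and 0.07 m).
It fails at once if the lid is held between the fingers (contact force between the fingers and lid above 0.5 N and z of the grasp point in the frame of lid between -0.005 and 0.009 m and y of the grasp point in the frame of lid between -0.168 and 0 m and x of the grasp point in the frame of lid between -0.082 and 0.082 m).
It fails at once if a thing in or by the box is lifted or pushed away (distance of any of beeswax, brass_die, eraser, white_spool, thimble from where it was at the start of the episode above 0.03 m).
It also fails if it takes over 61 s, if anything falls off the work surface, if the arm or the gripper's body presses on something with over 40 N, if the wrist force passes 120 N, or if a joint passes its speed limit or range.

ROBOT

A 6-joint arm with a two-finger parallel gripper is mounted at the origin on a cart in front of the work surface, level with it; the furniture and walls round the work are solid. World frame = base frame: x ahead of the robot, y to its left, z up, the work surface at z = 0. Lengths are in m, angles in degrees, forces in N, time in s.
With the tool pointing down it reaches from about 0.325 to 1 m from the base axis. Payload 5.1 kg.
Tool frame: the origin (TCP) lies on the centre line of the jaws, within the pads' length; the fingertips stand 25 mm ahead of it and the grasp point (between the pads) lies 6 mm ahead of it; z points along the fingers, y is the direction in which the jaws open and shut (so a half turn about z gives the same grasp; the last joint's range is limited). The gripper opens to 85 mm and grips with 20 to 120 N. Pads are 22 mm wide; open, the fingers measure 114 mm over their backs; the gripper's body (76 mm by 85 mm) begins 54 mm behind the grasp point. The pads swing forward as they close: fully open they stand 13 mm farther back than shut.
Start: joints at [67.689, 7.093, 94.555, -0, 78.352, -4.733], TCP at [0.196, 0.62, 0.236] pointing down, gripper open.
Joint ranges: [-149.61, 149.61], [-58.7, 133.49], [1.44, 155.28], [-77.14, 257.14], [18.33, 153.61], [-166.67, 166.67]. Speed limits (degrees/s): [147.25, 147.25, 180, 180, 180, 180].

INTERFACE

Orientations are given as a 3x3 rotation matrix whose columns are the frame's x, y, z axes.
In Python, from plant import * gives the robot as it stands.
- The arm moves only by the shell command python3 -m handwheel 'ROWS'. ROWS is JSON, a list of rows, each an object with "hand": the closure in counts, from 0 (fully open) to 255 (shut); "linear": the shift along the tool's x, y, z in mm, a list of three; "roll": the turn about the tool's z in rad. In form: [{"hand": hand, "linear": [tx, ty, tz], "roll": roll}, ...]. A call has 1 to 10 rows; each row is the pose to reach, as a shift and turn from the pose measured when the call began, along the tool's axes at that moment; what a row does not reach only later rows make up. A row lasts 1/8 s, in which the tool goes at most 62.5 mm and 10.7 degrees, less where a joint would pass 70% of its speed; a pose out of reach is approached as far as the arm can. A call with a gripper value outside its range is refused whole. The fingers move at their own pace and stop on an object; the grip force is fixed at half the most. Time passes only in rows, so rows that repeat a pose let the fingers close. It gives the time, the measured TCP pose, the force and the opening at its end, in the units of the state.
- read_state(): the state, without advancing time (a new reading comes with each control period).
- snapshot(name): name is "scene" or "top" or "wrist"; returns (picture, depth): 384x512x3 uint8, red, green, blue; 384x512 float32, m along the optical axis (not along the pixel's ray), 0 where there is no reading.
- calibration(name): a dict with "K" (3x3 intrinsics, pixels), "extrinsics" (4x4, takes a point from world to camera coordinates). Camera axes: x right, y down, z forward; pixel columns grow to the right and rows downward; lengths in m; the calibration is good to about 2 mm. A picture is of the moment at which its call begins: read the wrist's pose just before it. calibration takes no time and is no camera call; for the wrist camera it gives the pose at the moment of the call.
- close_job(): hands the job in, once; it reports no verdict.
Trained networks look in the newest picture that a camera, given by its name, has taken for a name from the list of things; names that differ only in an ending like _2 or _b are one class to them, and where a whole thing is asked for, a point or a joint stands for the part that bears it (a point fixed in the world has none). Each returns a list of dicts, best first, with "conf" (0 to 1); they miss things now and then, are a little off and sometimes report something else, mostly with a low value. They report only what shows in the picture. A call takes as long as a camera call.
- look_for(camera, thing): "rect" ([centre column, centre row, width, height] in pixels, round what is visible of it).
- pinpoint(camera, thing): "point" ([column, row] in pixels: a listed point, or the origin of a listed thing).
The state is a dict: "clock": time; "q": joint angles; "qd": joint speeds; "joint_efforts": joint torques, N m; "position": TCP position; "eef_rot": TCP orientation; "contact_force": force on the tool from outside, world axes, zero at the start; "ft_torque": the same for the moment, N m; "width": finger opening in m.
Only numpy, scipy, OpenCV 4.12 (cv2) and the standard library are available. Lean on these libraries where they do the work, as an engineer would, in place of code of your own. Each camera call takes 0.05 s, during which the arm holds its last target.

## Working session

There is one attempt and no reset: what is moved stays moved. The work goes in short steps, Python scripts to look and compute and a shell command to move; the robot and the scene stay as the last step left them, time stands still between calls to the robot, and variables do not carry over. Pictures are saved under pics/ and viewed, and the job is handed in when it is done.

```bash
ls; mkdir -p pics; python3 - <<'E'
from plant import *
import cv2,numpy as np
s=read_state();print(s)
for n in ["scene","top"]:
    p,d=snapshot(n);cv2.imwrite(f"pics/{n}0.png",p[:,:,::-1]);c=calibration(n);print(n,c)
    np.save(f"pics/{n}0.npy",d)
    for t in ["lid_hinge","lid_edge","lock_top","flap_hinge","flap_edge","box","eraser","white_spool","thimble"]:
        r=pinpoint(n,t);
        print(t,[(np.round(x["point"],1).tolist(),round(x["conf"],2)) for x in r[:2]])
E
```

```text
pics
{'clock': 0.0, 'q': array([ 6.76872208e+01,  7.13309477e+00,  9.46347213e+01,  1.58511528e-03,
        7.83532712e+01, -4.73077330e+00]), 'qd': array([ 0.01923815, -0.06117536,  0.02493161, -0.04688912, -0.02273654,
        0.04350182]), 'joint_efforts': array([-5.64101374e-04, -4.23621762e+01, -3.65443146e+01, -1.75183714e-04,
        7.19618081e-03,  1.32888371e-05]), 'position': array([0.19611263, 0.61906576, 0.23425096]), 'eef_rot': array([[-9.53283803e-01,  3.02075001e-01, -8.27434248e-04],
       [ 3.02076068e-01,  9.53281840e-01, -1.94484383e-03],
       [ 2.01289341e-04, -2.10393621e-03, -9.99997766e-01]]), 'contact_force': array([ 0.35964845, -0.11264344,  0.31056639]), 'ft_torque': array([0.01329429, 0.0409255 , 0.00783821]), 'width': 0.08536649238701167}
scene {'K': array([[394.85528205,   0.        , 254.76887783],
       [  0.        , 394.85528205, 185.98570228],
       [  0.        ,   0.        ,   1.        ]]), 'extrinsics': array([[-0.81151936, -0.58411048,  0.01585162,  0.54039452],
       [-0.43347964,  0.58360967, -0.68665505,  0.21813296],
       [ 0.39183
[... 491 characters left out ...]
5262],
       [  0.        , 406.5699796 , 187.3137504 ],
       [  0.        ,   0.        ,   1.        ]]), 'extrinsics': array([[-0.02501068, -0.99965627, -0.0078623 ,  0.16811457],
       [-0.98743713,  0.02593088, -0.15587014,  0.56253955],
       [ 0.15602044,  0.00386511, -0.98774626,  0.85953868],
       [ 0.        ,  0.        ,  0.        ,  1.        ]])}
lid_hinge [([232.4, 202.8], 0.82), ([287.7, 169.3], 0.67)]
lid_edge [([201.1, 184.8], 0.63)]
lock_top [([286.8, 172.1], 0.35)]
flap_hinge [([302.0, 225.4], 0.54)]
flap_edge [([300.9, 222.2], 0.9), ([303.5, 223.5], 0.16)]
box [([268.8, 216.8], 0.59)]
eraser []
white_spool [([289.6, 168.1], 0.68)]
thimble [([280.7, 235.4], 0.39)]
```

View pics/scene0.png

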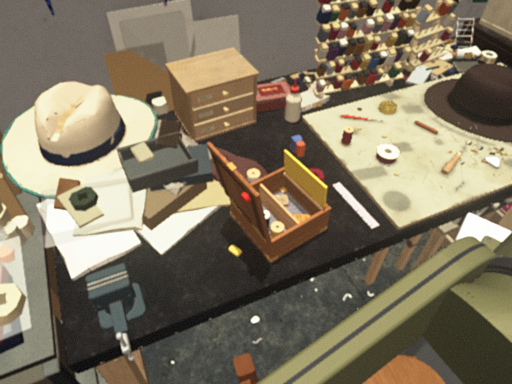

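View pics/top0.png

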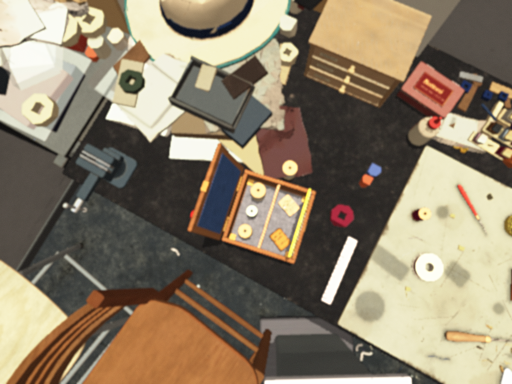

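```bash
python3 - <<'E'
import cv2
a=cv2.imread('pics/top0.png')[130:280,170:340];cv2.imwrite('pics/top0z.png',cv2.resize(a,None,fx=4.5,fy=4,interpolation=cv2.INTER_CUBIC))
a=cv2.imread('pics/scene0.png')[135:265,190:350];cv2.imwrite('pics/scene0z.png',cv2.resize(a,None,fx=4.5,fy=4.5,interpolation=cv2.INTER_CUBIC))
E
```

```text
(no output)
```

View pics/top0z.png

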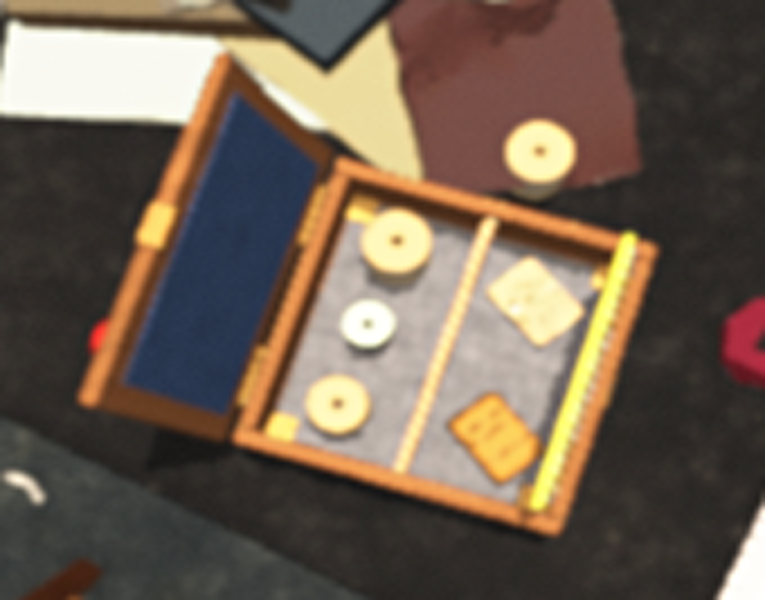

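View pics/scene0z.png

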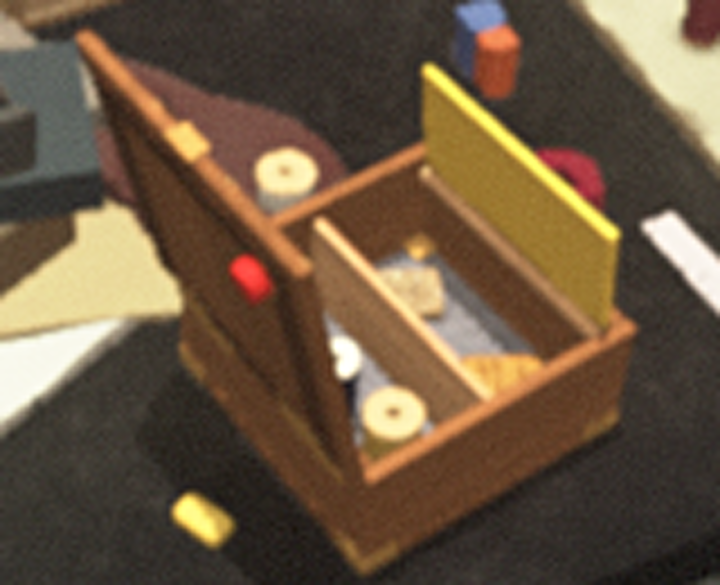

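```bash
cat > h.py <<'E'
import numpy as np, cv2
from scipy.optimize import least_squares
from plant import *
def proj(n,P,c=None):
    c=c or calibration(n);E=c["extrinsics"];X=P@E[:3,:3].T+E[:3,3];u=X@c["K"].T
    return u[:,:2]/u[:,2:]
def B2W(b,P):
    P=np.asarray(P,float).reshape(-1,3);c,s=np.cos(b[2]),np.sin(b[2])
    return P@np.array([[c,-s,0],[s,c,0],[0,0,1]]).T+[b[0],b[1],0]
def lidP(t,r,x=0,off=6): # r from hinge, off outer side (+)
    # shut: direction -y, outer +z
    d=np.array([0,-np.cos(t),np.sin(t)]);n=np.array([0,np.sin(t),np.cos(t)])
    return np.array([x,83.5,77])/1e3+d*r/1e3+n*off/1e3
E
python3 - <<'E'
from h import *
obs=[("top",[80,80,75],[246.2,169.5]),("top",[80,-80,75],[316,192]),("top",[-80,-80,75],[293.3,263.2]),("top",[-80,80,75],[222.9,239.5]),
("scene",[-80,-80,75],[635/4.5+190,325/4.5+135]),("scene",[-80,80,0],[365/4.5+190,570/4.5+135]),("scene",[-80,-80,0],[617/4.5+190,430/4.5+135]),("scene",[80,80,0],[182/4.5+190,350/4.5+135])]
C={n:calibration(n) for n in("top","scene")}
def f(p):
    r=[proj(n,B2W(p,np.array(P)/1e3),C[n])[0]-o for n,P,o in obs]
    # lid: edge far corners; 
    for n,x,o in [("top",82,[228/4.5+170,53/4+130]),("top",-82,[82/4.5+170,400/4+130]),]:
        r.append(proj(n,B2W(p,lidP(p[3],168,x,2 if 0 else 6)),C[n])[0]-o)
    return np.array(r).ravel()
r=least_squares(f,[.55,.17,-.2,1.9],loss='soft_l1');print(r.x,np.degrees(r.x[2]));print(np.round(r.fun.reshape(-1,2),1))
for q in [[0,0,0],[0,83.5,77],[-52,-56.5,94],[0,-70,70],[0,-72.5,142]]:
  print(q,B2W(r.x,np.array(q)/1e3))
print("lid edge",B2W(r.x,lidP(r.x[3],168)))
d=np.load("pics/top0.npy");
for n,u in [("top",(289.6,168)),("scene",(235,249))]:
    d=np.load(f"pics/{n}0.npy");z=d[int(u[1]),int(u[0])];c=C[n];X=np.linalg.inv(c["K"])@[*u,1]*z;E=c["extrinsics"];print(u,E[:3,:3].T@(X-E[:3,3]))
E
```

```text
[ 0.50034261  0.13787845 -0.34746055  1.75959798] -19.908023250065476
[[-0.  -0.5]
 [ 0.8  0.1]
 [ 0.7  1. ]
 [-1.2  0.2]
 [ 0.6  0.4]
 [-0.9  0.3]
 [-0.5 -1.8]
 [ 0.1  0.8]
 [-0.3 -1.2]
 [ 0.4  0.4]]
[0, 0, 0] [[0.50034261 0.13787845 0.        ]]
[0, 83.5, 77] [[0.5287753  0.21638853 0.077     ]]
[-52, -56.5, 94] [[0.43221123 0.10246145 0.094     ]]
[0, -70, 70] [[0.47650683 0.07206162 0.07      ]]
[0, -72.5, 142] [[0.47565555 0.06971102 0.142     ]]
lid edge [[0.54151858 0.25157604 0.24088852]]
(289.6, 168) [0.60977049 0.08947531 0.04002692]
(235, 249) [0.52846708 0.26426294 0.01064445]
```

```bash
cat >> h.py <<'E'
BX=[0.50034,0.13788,-0.34746]
def st():
    s=read_state();p=s["position"];c,sn=np.cos(BX[2]),np.sin(BX[2]);d=p-[BX[0],BX[1],0]
    b=np.array([c*d[0]+sn*d[1],-sn*d[0]+c*d[1],d[2]])*1e3
    R=s["eef_rot"];ya=np.degrees(np.arctan2(R[1,1],R[0,1])-np.pi/2-BX[2])
    print("t",round(s["clock"],2),"box TCP mm",b.round(1),"tipz",round(b[2]-25,1),"yaw err deg",ya.round(2),"F",s["contact_force"].round(1),"w",round(s["width"],4),"tool z",R[:,2].round(4))
E
python3 -m handwheel '[{"hand":255,"linear":[0,0,-40],"roll":0.04},{"hand":255,"linear":[0,0,-80],"roll":0.04},{"hand":255,"linear":[0,0,-120],"roll":0.04},{"hand":255,"linear":[0,0,-125],"roll":0.04},{"hand":255,"linear":[0,0,-125],"roll":0.04}]'
python3 -c "from h import *;st()"
```

```text
clock: 1.62
position: [0.1963, 0.6196, 0.3601]
eef_rot: [[-0.94, 0.34, 0.0], [0.34, 0.94, -0.0], [-0.0, -0.0, -1.0]]
contact_force: [-0.2, 0.2, -1.3]
width: -0.0
t 1.62 box TCP mm [-449.9  349.4  360.1] tipz 335.1 yaw err deg 0.04 F [-0.2  0.2 -1.3] w -0.0 tool z [ 0.e+00 -2.e-04 -1.e+00]
```

```bash

python3 -m handwheel '[{"hand":255,"linear":[-35,-37,0],"roll":0},{"hand":255,"linear":[-70,-74,0],"roll":0},{"hand":255,"linear":[-105,-111,0],"roll":0},{"hand":255,"linear":[-140,-148,0],"roll":0},{"hand":255,"linear":[-175,-184,0],"roll":0},{"hand":255,"linear":[-210,-221,0],"roll":0},{"hand":255,"linear":[-245,-258,0],"roll":0},{"hand":255,"linear":[-280,-295,0],"roll":0},{"hand":255,"linear":[-315,-332,0],"roll":0},{"hand":255,"linear":[-350,-369,0],"roll":0}]'
python3 -c "from h import *;st()"
```

```text
clock: 2.88
position: [0.3998, 0.1519, 0.3576]
eef_rot: [[-0.941, 0.34, -0.004], [0.34, 0.941, -0.001], [0.003, -0.002, -1.0]]
contact_force: [-0.1, 1.0, -0.2]
width: 0.0002
t 2.88 box TCP mm [-99.3 -21.1 357.6] tipz 332.6 yaw err deg 0.05 F [-0.1  1.  -0.2] w 0.0002 tool z [-3.5e-03 -9.0e-04 -1.0e+00]
```

```bash

python3 -m handwheel '[{"hand":255,"linear":[-35,-40,0],"roll":0},{"hand":255,"linear":[-70,-80,0],"roll":0},{"hand":255,"linear":[-99,-107,20],"roll":0},{"hand":255,"linear":[-99,-107,60],"roll":0},{"hand":255,"linear":[-99,-107,100],"roll":0},{"hand":255,"linear":[-99,-107,140],"roll":0},{"hand":255,"linear":[-99,-107,140],"roll":0}]'
python3 - <<'E'
from h import *
st()
for n in ("top","scene","wrist"):
    p,d=snapshot(n);cv2.imwrite(f"pics/{n}1.png",p[:,:,::-1])
a=cv2.imread('pics/scene1.png')[105:265,190:370];b=cv2.imread('pics/wrist1.png')
cv2.imwrite('pics/c1.png',np.hstack([cv2.resize(a,(430,384)),cv2.resize(b,None,fx=.7,fy=1)]))
E
```

```text
clock: 3.75
position: [0.4525, 0.0177, 0.2116]
eef_rot: [[-0.94, 0.34, -0.015], [0.34, 0.94, -0.0], [0.014, -0.005, -1.0]]
contact_force: [-0.1, -0.2, 0.6]
width: -0.0001
t 3.75 box TCP mm [  -4.  -129.3  211.6] tipz 186.6 yaw err deg 0.04 F [-0.1 -0.2  0.6] w -0.0001 tool z [-1.480e-02 -1.000e-04 -9.999e-01]
```

View pics/c1.png

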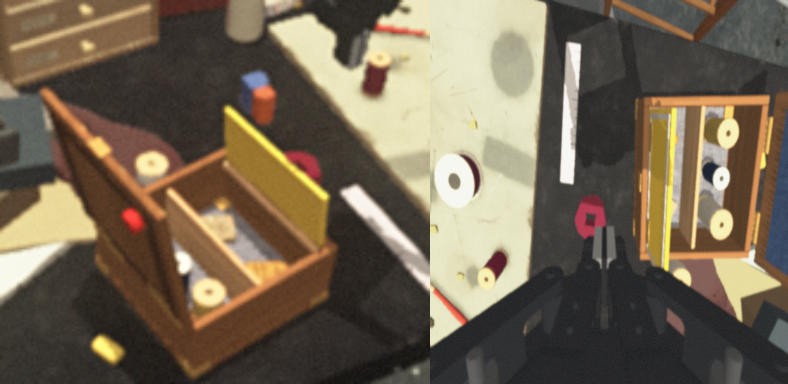

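```bash

python3 - <<'E'
from h import *
for P in ([-4,-129,187],[-4,-129,170],[0,-72.5,142],[70,-72.5,142],[-70,-72.5,142]):
    w=B2W(BX,np.array(P)/1e3);print(P,proj("scene",w),proj("wrist",w),proj("top",w))
E
```

```text
[-4, -129, 187] [[333.22920036 140.47878648]] [[247.14459939 217.39784241]] [[336.49417809 234.69954672]]
[-4, -129, 170] [[331.9566557  146.59578456]] [[247.29474914 208.40979553]] [[334.91520125 235.0689988 ]]
[0, -72.5, 142] [[308.90054073 165.03188423]] [[322.85062165 201.74146893]] [[305.32433041 224.46740875]]
[70, -72.5, 142] [[288.87820703 147.02161243]] [[317.10431186 284.23823382]] [[315.98821319 190.81751401]]
[-70, -72.5, 142] [[330.8713344  184.79481354]] [[329.61603648 104.61394572]] [[294.38345708 258.99134748]]
```

```bash

python3 -m handwheel '[{"hand":255,"linear":[-3,4,30],"roll":0},{"hand":255,"linear":[-3,4,60],"roll":0},{"hand":255,"linear":[-3,4,68],"roll":0},{"hand":255,"linear":[-3,20,68],"roll":0},{"hand":255,"linear":[-3,36,68],"roll":0},{"hand":255,"linear":[-3,46,68],"roll":0},{"hand":255,"linear":[-3,56,68],"roll":0},{"hand":255,"linear":[-3,56,68],"roll":0}]'
python3 -c "from h import *;st()"
```

```text
clock: 4.9
position: [0.4785, 0.0698, 0.1507]
eef_rot: [[-0.941, 0.338, -0.002], [0.338, 0.941, -0.001], [0.002, -0.002, -1.0]]
contact_force: [0.1, -0.4, 0.1]
width: 0.0002
t 4.9 box TCP mm [  2.7 -71.5 150.7] tipz 125.7 yaw err deg 0.13 F [ 0.1 -0.4  0.1] w 0.0002 tool z [-0.002  -0.0011 -1.    ]
```

```bash

python3 -m handwheel '[{"hand":255,"linear":[2,12,4],"roll":0},{"hand":255,"linear":[2,24,10],"roll":0},{"hand":255,"linear":[2,33,18],"roll":0},{"hand":255,"linear":[2,40,27],"roll":0},{"hand":255,"linear":[2,43,36],"roll":0},{"hand":255,"linear":[2,43,45],"roll":0},{"hand":255,"linear":[2,43,52],"roll":0},{"hand":255,"linear":[2,43,54],"roll":0},{"hand":255,"linear":[2,43,54],"roll":0}]'
python3 -c "from h import *;st()"
```

```text
clock: 6.02
position: [0.5012, 0.1289, 0.1102]
eef_rot: [[-0.939, 0.343, 0.024], [0.344, 0.938, 0.04], [-0.009, 0.046, -0.999]]
contact_force: [0.1, 61.7, 34.6]
width: 0.0001
t 6.03 box TCP mm [  3.8  -8.1 110.2] tipz 85.2 yaw err deg -0.17 F [ 0.1 61.7 34.6] w 0.0001 tool z [ 0.024   0.0397 -0.9989]
```

```bash

python3 - <<'E'
from h import *
for n in ("top","scene","wrist"):
    p,d=snapshot(n);cv2.imwrite(f"pics/{n}2.png",p[:,:,::-1])
a=cv2.imread('pics/scene2.png')[105:265,190:370];b=cv2.imread('pics/wrist2.png')
cv2.imwrite('pics/c2.png',np.hstack([cv2.resize(a,(430,384)),cv2.resize(b,None,fx=.7,fy=1)]))
st()
E
```

```text
t 6.17 box TCP mm [  3.9  -8.1 110.2] tipz 85.2 yaw err deg -0.16 F [-0.8 61.2 34.8] w 0.0003 tool z [ 0.0242  0.0395 -0.9989]
```

View pics/c2.png

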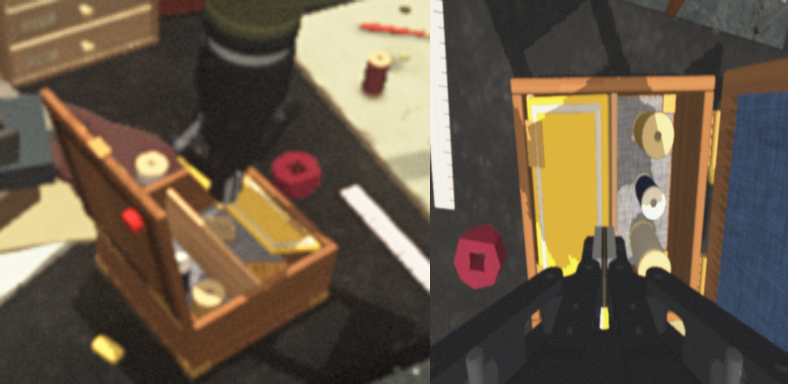

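```bash

python3 - <<'E'
from h import *
for ph in (0,.1,.2,.3,.4,.5):
    P=np.array([[-70,-70+72*np.cos(ph)-2.5*np.sin(ph),70+72*np.sin(ph)+2.5*np.cos(ph)]])/1e3
    w=B2W(BX,P);print(ph,P*1e3,proj("wrist",w).round(1),proj("scene",w).round(1))
w=B2W(BX,np.array([[-80,-80,75],[-80,80,75],[-70,-70,72.5]])/1e3);print(proj("wrist",w),proj("scene",w))
a=cv2.imread('pics/wrist2.png')[60:300,80:400];cv2.imwrite('pics/w2z.png',cv2.resize(a,None,fx=2.5,fy=2.5,interpolation=cv2.INTER_CUBIC))
a=cv2.imread('pics/scene2.png')[165:235,245:335];cv2.imwrite('pics/s2z.png',cv2.resize(a,None,fx=8,fy=8,interpolation=cv2.INTER_CUBIC))
E
```

```text
0 [[-70.    2.   72.5]] [[263.2  95.2]] [[299.1 221.9]]
0.1 [[-70.           1.39071636  79.67551641]] [[263.3  94.7]] [[299.6 219.6]]
0.2 [[-7.00000000e+01  6.81202776e-02  8.67543583e+01]] [[262.   94.2]] [[300.5 217.2]]
0.3 [[-70.         -1.9545733  93.6657961]] [[259.1  93.7]] [[301.6 214.7]]
0.4 [[-70.          -4.65715429 100.34077313]] [[254.5  93.2]] [[302.9 212. ]]
0.5 [[-70.          -8.01261939 106.71259518]] [[248.   92.6]] [[304.5 209.3]]
[[109.61216764  75.2718618 ]
 [404.30636405  75.99761449]
 [132.33627033  95.20853957]] [[331.74759695 207.58468207]
 [271.83522099 241.44658124]
 [325.00765152 207.34297307]]
```

View pics/w2z.png

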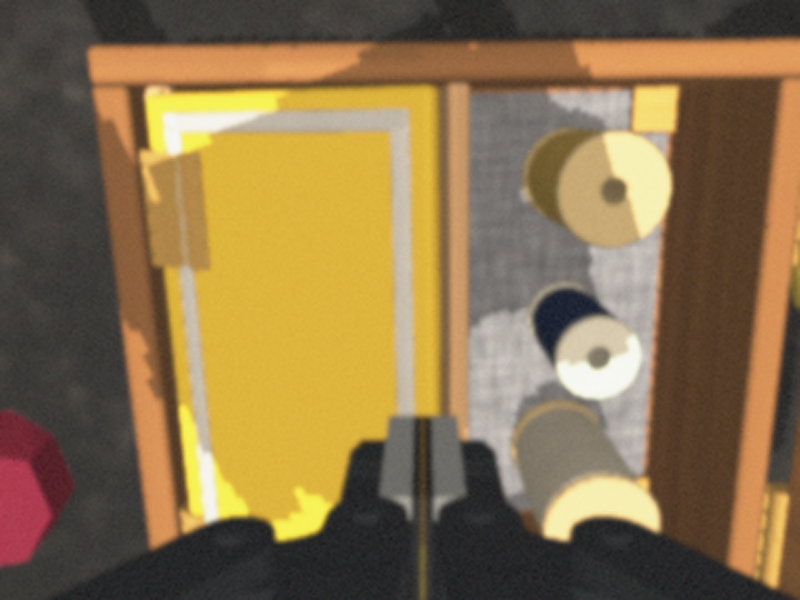

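View pics/s2z.png

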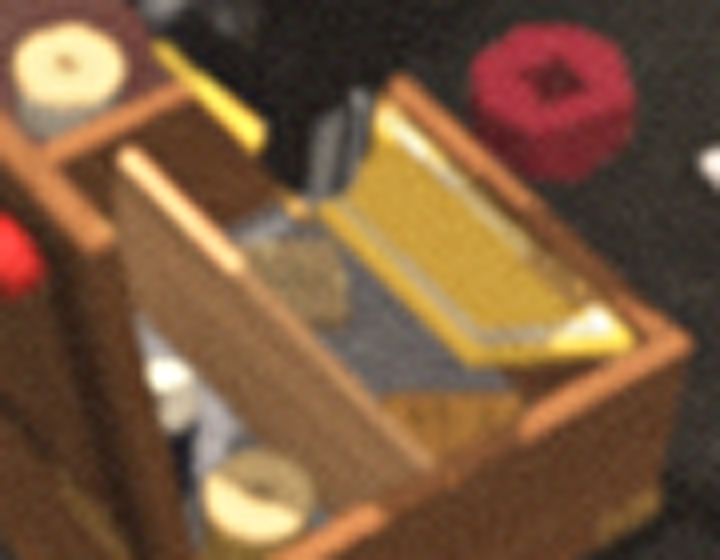

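```bash

python3 -m handwheel '[{"hand":255,"linear":[0,8,-4],"roll":0},{"hand":255,"linear":[0,10,-14],"roll":0},{"hand":255,"linear":[0,10,-34],"roll":0},{"hand":255,"linear":[0,4,-54],"roll":0},{"hand":255,"linear":[0,-10,-60],"roll":0},{"hand":255,"linear":[0,-20,-60],"roll":0},{"hand":255,"linear":[0,-20,-60],"roll":0}]'
python3 - <<'E'
from h import *
st()
for n in ("top","scene"):
    p,d=snapshot(n);cv2.imwrite(f"pics/{n}3.png",p[:,:,::-1])
a=cv2.imread('pics/scene3.png')[155:235,245:335];cv2.imwrite('pics/s3z.png',cv2.resize(a,None,fx=7,fy=7,interpolation=cv2.INTER_CUBIC))
E
```

```text
clock: 7.05
position: [0.4918, 0.1067, 0.1677]
eef_rot: [[-0.938, 0.345, 0.022], [0.345, 0.938, 0.039], [-0.007, 0.044, -0.999]]
contact_force: [-0.6, 0.8, -0.3]
width: -0.0003
t 7.05 box TCP mm [  2.6 -32.2 167.7] tipz 142.7 yaw err deg -0.27 F [-0.6  0.8 -0.3] w -0.0003 tool z [ 0.0219  0.0392 -0.999 ]
```

View pics/s3z.png

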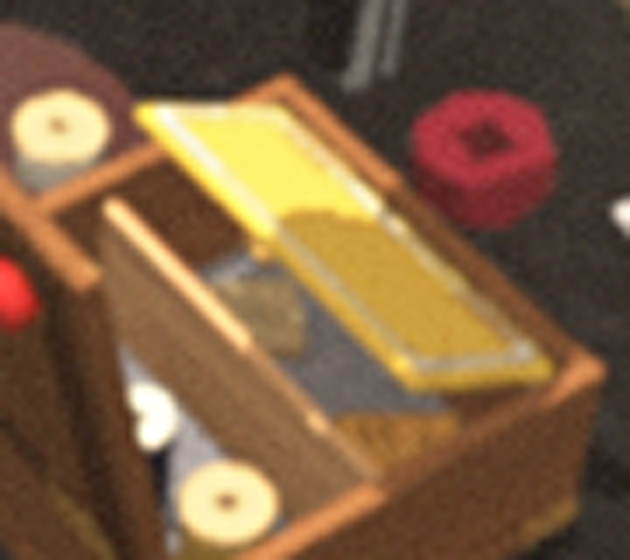

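```bash

python3 -m handwheel '[{"hand":255,"linear":[0,-1,30],"roll":0},{"hand":255,"linear":[0,-2,42],"roll":0},{"hand":255,"linear":[0,-3,50],"roll":0},{"hand":255,"linear":[0,-3,58],"roll":0},{"hand":255,"linear":[0,-3,64],"roll":0},{"hand":255,"linear":[0,-3,70],"roll":0},{"hand":255,"linear":[0,-3,71],"roll":0},{"hand":255,"linear":[0,-3,71],"roll":0}]'
python3 -c "from h import *;st()"
```

```text
clock: 8.15
position: [0.493, 0.1074, 0.0973]
eef_rot: [[-0.939, 0.344, 0.023], [0.344, 0.938, 0.039], [-0.008, 0.045, -0.999]]
contact_force: [-0.0, 0.5, 1.5]
width: 0.0003
t 8.15 box TCP mm [  3.5 -31.1  97.3] tipz 72.3 yaw err deg -0.21 F [-0.   0.5  1.5] w 0.0003 tool z [ 0.0228  0.0395 -0.999 ]
```

Just friction force; press a little further until it meets the stop.

```bash

python3 -m handwheel '[{"hand":255,"linear":[0,0,2],"roll":0},{"hand":255,"linear":[0,0,3],"roll":0},{"hand":255,"linear":[0,0,3],"roll":0}]'
python3 - <<'E'
from h import *
st()
for n in ("scene",):
    p,d=snapshot(n);cv2.imwrite(f"pics/{n}4.png",p[:,:,::-1])
a=cv2.imread('pics/scene4.png')[155:235,245:335];cv2.imwrite('pics/s4z.png',cv2.resize(a,None,fx=7,fy=7,interpolation=cv2.INTER_CUBIC))
E
```

```text
clock: 8.52
position: [0.4932, 0.1075, 0.0944]
eef_rot: [[-0.939, 0.344, 0.023], [0.344, 0.938, 0.039], [-0.008, 0.045, -0.999]]
contact_force: [0.1, -0.4, 1.5]
width: 0.0002
t 8.53 box TCP mm [  3.6 -31.   94.4] tipz 69.4 yaw err deg -0.21 F [ 0.1 -0.4  1.5] w 0.0002 tool z [ 0.0231  0.0394 -0.999 ]
```

View pics/s4z.png

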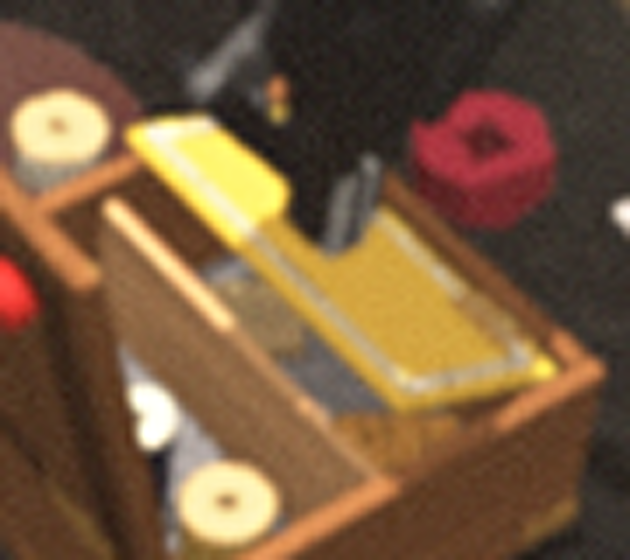

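```bash

python3 -m handwheel '[{"hand":255,"linear":[0,0,3],"roll":0},{"hand":255,"linear":[0,0,6],"roll":0},{"hand":255,"linear":[0,0,8],"roll":0},{"hand":255,"linear":[0,0,8],"roll":0}]'
python3 - <<'E'
from h import *
st()
for n in ("scene",):
    p,d=snapshot(n);cv2.imwrite(f"pics/{n}5.png",p[:,:,::-1])
a=cv2.imread('pics/scene5.png')[155:235,245:335];cv2.imwrite('pics/s5z.png',cv2.resize(a,None,fx=7,fy=7,interpolation=cv2.INTER_CUBIC))
E
```

```text
clock: 9.07
position: [0.493, 0.1078, 0.0859]
eef_rot: [[-0.939, 0.344, 0.022], [0.344, 0.938, 0.039], [-0.007, 0.044, -0.999]]
contact_force: [-0.1, 0.5, 0.7]
width: 0.0001
t 9.07 box TCP mm [  3.4 -30.8  85.9] tipz 60.9 yaw err deg -0.2 F [-0.1  0.5  0.7] w 0.0001 tool z [ 0.0222  0.0392 -0.999 ]
```

View pics/s5z.png

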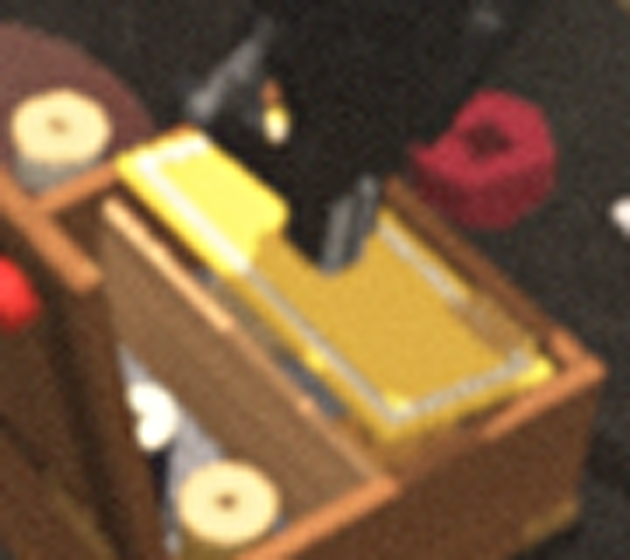

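```bash

python3 - <<'E'
from h import *
def w(n,d,u):
    c=calibration(n);v=np.median(d[int(u[1])-1:int(u[1])+2,int(u[0])-1:int(u[0])+2]);X=np.linalg.inv(c["K"])@[*u,1]*v;E=c["extrinsics"];W=E[:3,:3].T@(X-E[:3,3])
    b=W-[BX[0],BX[1],0];cc,s=np.cos(BX[2]),np.sin(BX[2]);return np.array([cc*b[0]+s*b[1],-s*b[0]+cc*b[1],b[2]])*1e3
d=np.load("pics/top0.npy")
for nm,z in [("rim-x",(400,482)),("rim+x",(450,190)),("spooltop",(540,140)),("bench",(700,480)),("bench2",(50,250)),("floor",(430,440)),("rim-y",(640,300))]:
    print(nm,w("top",d,(z[0]/4.5+170,z[1]/4+130)).round(1))
p,d=snapshot("wrist");cv2.imwrite("pics/wrist5.png",p[:,:,::-1]);np.save("pics/wrist5.npy",d)
for r in range(200,270,6): print(r,w("wrist",d,(243,r)).round(1),w("wrist",d,(251,r)).round(1))
p,d=snapshot("scene");np.save("pics/scene5.npy",d)
for (x,y) in [(335,262),(340,240),(330,268),(345,200),(360,340)]: print(x,y,w("scene",d,(x/7+245,y/7+155)).round(1))
st()
E
```

```text
rim-x [-76.5  -1.5  74.6]
rim+x [83.3 26.4 48.4]
spooltop [122.3  -7.1  57.7]
bench [ -27.5 -144.     1. ]
bench2 [ -7.4 214.4  -0. ]
floor [-49.6  -7.4   8.9]
rim-y [ 61.2 -84.5   0.3]
200 [-19.5 -33.2  80.8] [-19.7 -29.3  81.7]
206 [-16.3 -33.3  80.7] [-16.6 -29.3  81.7]
212 [-13.2 -33.3  80.8] [-13.4 -29.3  81.7]
218 [ -9.9 -33.3  80.7] [-10.2 -29.3  81.6]
224 [ -6.8 -33.3  81.1] [ -6.8 -29.3  81.4]
230 [ -8.  -33.6  91.6] [ -7.7 -29.8  91.2]
236 [ -8.  -33.8  98.6] [ -8.  -30.2  98.6]
242 [ -7.9 -34.  104.5] [ -7.9 -30.5 104.7]
248 [ -7.7 -34.1 109.8] [ -7.9 -30.8 110.5]
254 [ -7.9 -34.3 115.6] [ -8.  -31.1 115.9]
260 [ -7.7 -34.4 120. ] [ -7.7 -31.3 120.2]
266 [ -8.2 -34.5 125.5] [ -5.1 -31.3 120.2]
335 262 [ -8.4 -28.   89.6]
340 240 [ -8.2 -29.1  98.9]
330 268 [ -6.5 -28.   85.1]
345 200 [ -7.8 -29.4 116.2]
360 340 [-33.8 -18.5  83. ]
t 9.22 box TCP mm [  3.4 -30.8  86.1] tipz 61.1 yaw err deg -0.21 F [-0.5 -1.1  0.1] w -0.0 tool z [ 0.0223  0.0392 -0.999 ]
```

View pics/wrist5.png

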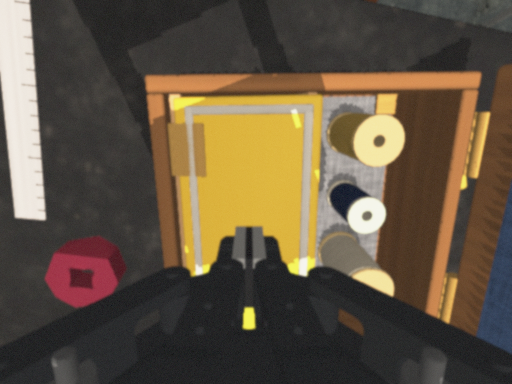

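```bash

python3 -m handwheel '[{"hand":255,"linear":[0,0,3],"roll":0},{"hand":255,"linear":[0,0,6],"roll":0},{"hand":255,"linear":[0,0,9],"roll":0},{"hand":255,"linear":[0,0,11],"roll":0},{"hand":255,"linear":[0,0,11],"roll":0}]'
python3 -c "from h import *;st()"
```

```text
clock: 9.85
position: [0.4936, 0.1083, 0.0767]
eef_rot: [[-0.939, 0.343, 0.022], [0.344, 0.938, 0.039], [-0.007, 0.044, -0.999]]
contact_force: [-5.3, 0.2, 11.3]
width: -0.0002
t 9.85 box TCP mm [  3.7 -30.1  76.7] tipz 51.7 yaw err deg -0.2 F [-5.3  0.2 11.3] w -0.0002 tool z [ 0.0218  0.0393 -0.999 ]
```

```bash

python3 -m handwheel '[{"hand":255,"linear":[0,0,-40],"roll":0},{"hand":255,"linear":[0,0,-90],"roll":0},{"hand":255,"linear":[0,0,-140],"roll":0},{"hand":255,"linear":[0,0,-190],"roll":0},{"hand":255,"linear":[0,0,-230],"roll":0},{"hand":255,"linear":[0,0,-230],"roll":0}]'
python3 - <<'E'
from h import *
st()
for n in ("scene","top"):
    p,d=snapshot(n);cv2.imwrite(f"pics/{n}6.png",p[:,:,::-1]);np.save(f"pics/{n}6.npy",d)
a=cv2.imread('pics/scene6.png')[135:265,190:350];cv2.imwrite('pics/s6z.png',cv2.resize(a,None,fx=4.5,fy=4.5,interpolation=cv2.INTER_CUBIC))
E
```

```text
clock: 10.6
position: [0.4901, 0.0992, 0.3107]
eef_rot: [[-0.939, 0.343, 0.029], [0.344, 0.938, 0.039], [-0.014, 0.047, -0.999]]
contact_force: [0.3, 0.1, -0.5]
width: -0.0001
t 10.6 box TCP mm [  3.6 -39.9 310.7] tipz 285.7 yaw err deg -0.19 F [ 0.3  0.1 -0.5] w -0.0001 tool z [ 0.0292  0.0395 -0.9988]
```

View pics/s6z.png

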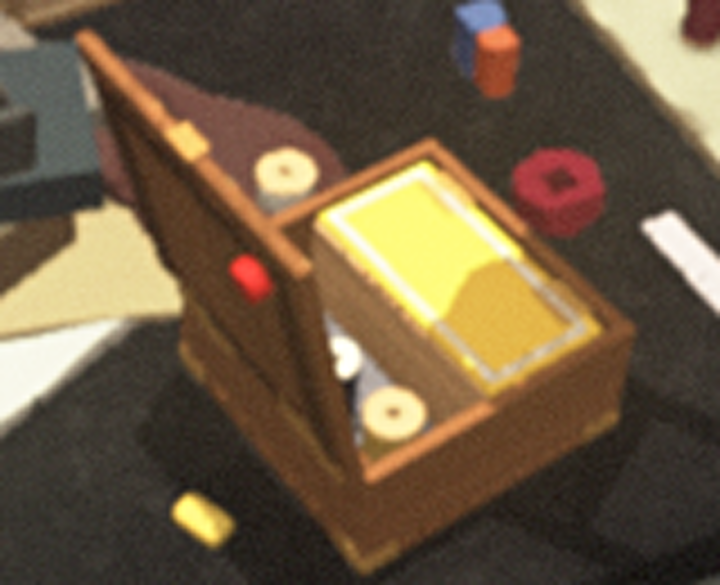

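```bash

python3 -m handwheel '[{"hand":255,"linear":[-8,45,0],"roll":0},{"hand":255,"linear":[-16,90,0],"roll":0},{"hand":255,"linear":[-16,135,0],"roll":0},{"hand":255,"linear":[-16,180,0],"roll":0},{"hand":255,"linear":[-16,208,0],"roll":0},{"hand":255,"linear":[-16,208,30],"roll":0},{"hand":255,"linear":[-16,206,65],"roll":0},{"hand":255,"linear":[-16,204,100],"roll":0},{"hand":255,"linear":[-16,203,104],"roll":0}]'
python3 - <<'E'
from h import *
st()
for n in ("scene","top"):
    p,d=snapshot(n);cv2.imwrite(f"pics/{n}7.png",p[:,:,::-1]);np.save(f"pics/{n}7.npy",d)
a=cv2.imread('pics/scene7.png')[75:265,170:400];cv2.imwrite('pics/s7z.png',cv2.resize(a,None,fx=3,fy=3,interpolation=cv2.INTER_CUBIC))
E
```

```text
clock: 11.82
position: [0.5722, 0.287, 0.2042]
eef_rot: [[-0.939, 0.344, 0.011], [0.344, 0.938, 0.035], [0.002, 0.036, -0.999]]
contact_force: [-0.4, -0.7, -0.6]
width: -0.0001
t 11.82 box TCP mm [ 16.8 164.6 204.2] tipz 179.2 yaw err deg -0.21 F [-0.4 -0.7 -0.6] w -0.0001 tool z [ 0.0107  0.0349 -0.9993]
```

View pics/s7z.png

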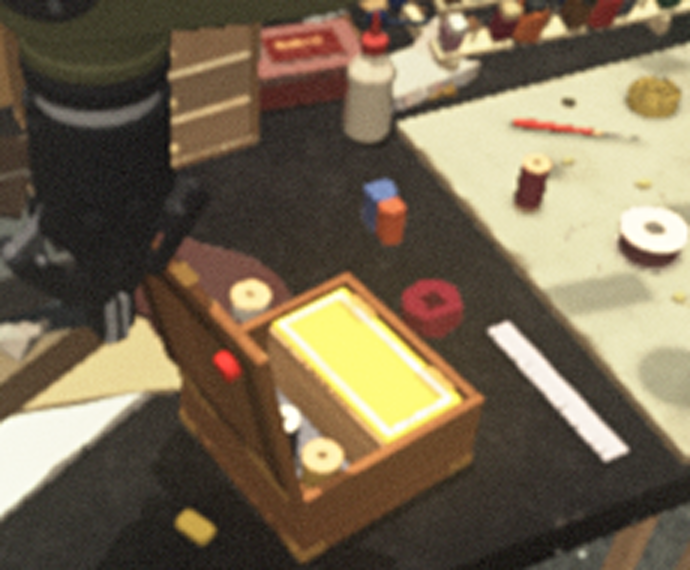

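```bash

python3 -m handwheel '[{"hand":255,"linear":[0,-12,-12],"roll":0},{"hand":255,"linear":[0,-25,-14],"roll":0},{"hand":255,"linear":[0,-38,-14],"roll":0},{"hand":255,"linear":[0,-51,-15],"roll":0},{"hand":255,"linear":[0,-64,-15],"roll":0},{"hand":255,"linear":[0,-76,-14],"roll":0},{"hand":255,"linear":[0,-88,-13],"roll":0},{"hand":255,"linear":[0,-96,-12],"roll":0}]'
python3 - <<'E'
from h import *
st()
for n in ("scene","top"):
    p,d=snapshot(n);cv2.imwrite(f"pics/{n}8.png",p[:,:,::-1]);np.save(f"pics/{n}8.npy",d)
a=cv2.imread('pics/scene8.png')[75:265,170:400];cv2.imwrite('pics/s8z.png',cv2.resize(a,None,fx=3,fy=3,interpolation=cv2.INTER_CUBIC))
E
```

```text
clock: 12.92
position: [0.541, 0.1964, 0.2166]
eef_rot: [[-0.939, 0.344, 0.018], [0.344, 0.938, 0.037], [-0.004, 0.041, -0.999]]
contact_force: [1.7, 2.0, 0.7]
width: -0.0003
t 12.93 box TCP mm [ 18.3  68.8 216.6] tipz 191.6 yaw err deg -0.23 F [1.7 2.  0.7] w -0.0003 tool z [ 0.0177  0.0374 -0.9991]
```

View pics/s8z.png

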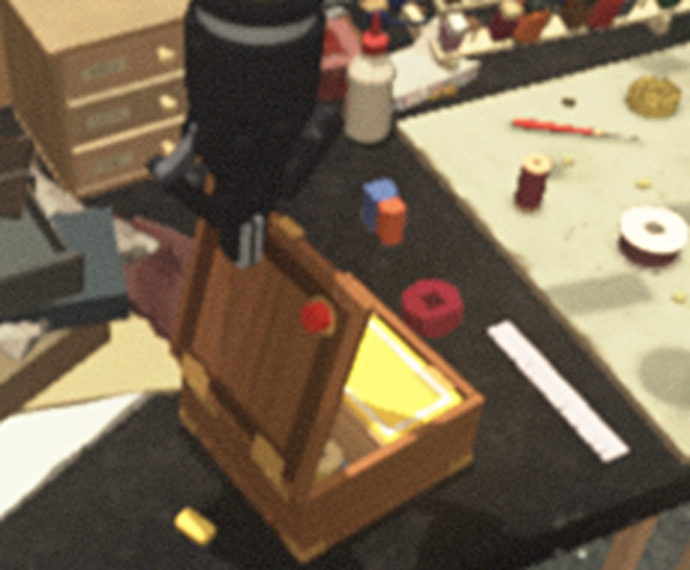

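```bash

python3 -m handwheel '[{"hand":255,"linear":[0,-9,3],"roll":0},{"hand":255,"linear":[0,-27,10],"roll":0},{"hand":255,"linear":[0,-46,17],"roll":0},{"hand":255,"linear":[0,-63,28],"roll":0},{"hand":255,"linear":[0,-80,41],"roll":0},{"hand":255,"linear":[0,-92,56],"roll":0},{"hand":255,"linear":[0,-100,66],"roll":0},{"hand":255,"linear":[0,-103,72],"roll":0}]'
python3 - <<'E'
from h import *
st()
for n in ("scene","top"):
    p,d=snapshot(n);cv2.imwrite(f"pics/{n}9.png",p[:,:,::-1]);np.save(f"pics/{n}9.npy",d)
a=cv2.imread('pics/scene9.png')[75:265,170:400];cv2.imwrite('pics/s9z.png',cv2.resize(a,None,fx=3,fy=3,interpolation=cv2.INTER_CUBIC))
E
```

```text
clock: 14.02
position: [0.5057, 0.1016, 0.1392]
eef_rot: [[-0.939, 0.345, 0.015], [0.345, 0.938, 0.036], [-0.001, 0.039, -0.999]]
contact_force: [0.2, 1.2, 0.8]
width: -0.0002
t 14.03 box TCP mm [ 17.4 -32.3 139.2] tipz 114.2 yaw err deg -0.28 F [0.2 1.2 0.8] w -0.0002 tool z [ 0.0146  0.036  -0.9992]
```

View pics/s9z.png

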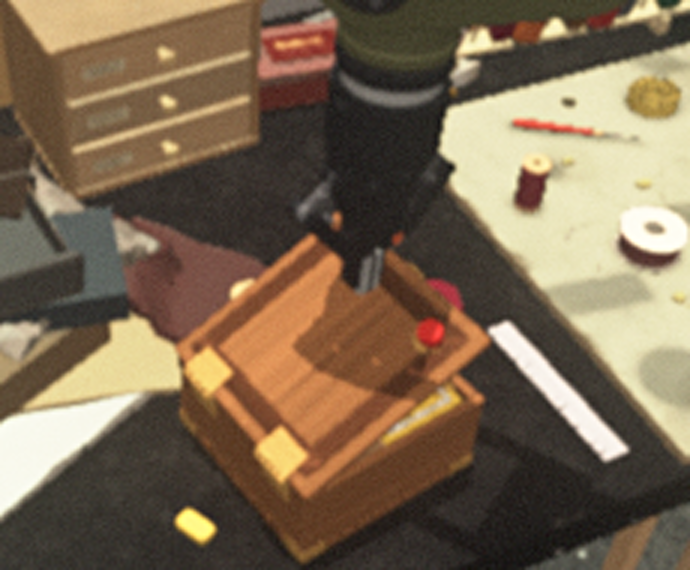

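```bash

python3 -m handwheel '[{"hand":255,"linear":[0,-5,12],"roll":0},{"hand":255,"linear":[0,-9,24],"roll":0},{"hand":255,"linear":[0,-12,34],"roll":0},{"hand":255,"linear":[0,-14,44],"roll":0},{"hand":255,"linear":[0,-14,51],"roll":0},{"hand":255,"linear":[0,-14,54],"roll":0},{"hand":255,"linear":[0,-14,54],"roll":0}]'
python3 - <<'E'
from h import *
st()
for n in ("scene","top"):
    p,d=snapshot(n);cv2.imwrite(f"pics/{n}10.png",p[:,:,::-1]);np.save(f"pics/{n}10.npy",d)
a=cv2.imread('pics/scene10.png')[135:265,200:360];cv2.imwrite('pics/s10z.png',cv2.resize(a,None,fx=4.5,fy=4.5,interpolation=cv2.INTER_CUBIC))
E
```

```text
clock: 15.0
position: [0.5012, 0.0903, 0.0871]
eef_rot: [[-0.939, 0.344, 0.011], [0.344, 0.938, 0.035], [0.002, 0.036, -0.999]]
contact_force: [-10.6, -3.4, 17.8]
width: 0.0002
t 15.0 box TCP mm [ 17.1 -44.5  87.1] tipz 62.1 yaw err deg -0.23 F [-10.6  -3.4  17.8] w 0.0002 tool z [ 0.0111  0.0347 -0.9993]
```

View pics/s10z.png

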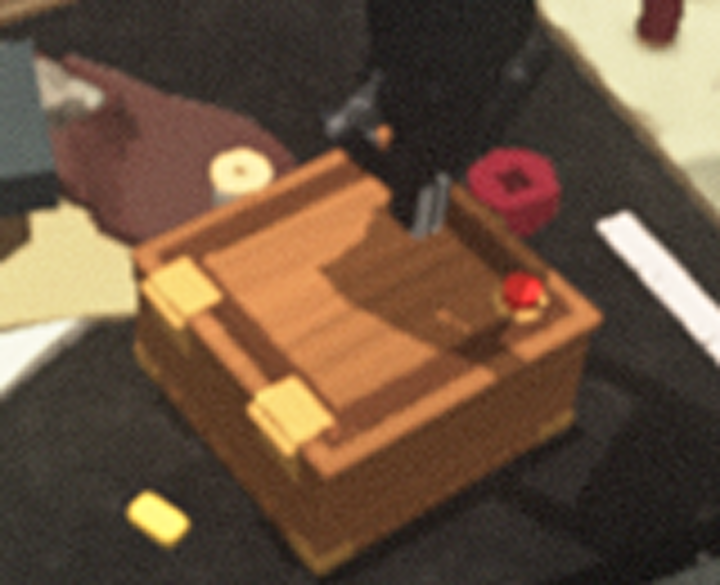

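```bash

python3 -m handwheel '[{"hand":255,"linear":[0,0,-20],"roll":0},{"hand":255,"linear":[0,0,-40],"roll":0},{"hand":255,"linear":[35,-6,-40],"roll":0},{"hand":255,"linear":[69,-13,-40],"roll":0},{"hand":255,"linear":[69,-13,-40],"roll":0},{"hand":255,"linear":[69,-13,-40],"roll":0}]'
python3 - <<'E'
from h import *
st()
C=B2W(BX,np.array([[-52,-56.5,94]])/1e3)
for n in ("scene","top","wrist"):
    p,d=snapshot(n);cv2.imwrite(f"pics/{n}11.png",p[:,:,::-1])
    print(n,proj(n,C).round(1),[(np.round(x["point"],1).tolist(),round(x["conf"],2)) for x in pinpoint(n,"lock_top")][:2])
a=cv2.imread('pics/scene11.png')[115:245,250:370];b=cv2.imread('pics/wrist11.png')
cv2.imwrite('pics/c11.png',np.hstack([cv2.resize(a,(355,384)),cv2.resize(b,None,fx=.85,fy=1)]))
E
```

```text
clock: 15.85
position: [0.432, 0.1005, 0.1268]
eef_rot: [[-0.939, 0.344, 0.012], [0.344, 0.938, 0.035], [0.0, 0.037, -0.999]]
contact_force: [0.3, 0.3, 1.4]
width: 0.0002
t 15.85 box TCP mm [-51.5 -58.4 126.8] tipz 101.8 yaw err deg -0.22 F [0.3 0.3 1.4] w 0.0002 tool z [ 0.0122  0.0347 -0.9993]
scene [[316.1 198.2]] [([314.7, 198.1], 0.58)]
top [[288.  247.6]] []
wrist [[249.8 221.6]] [([252.8, 222.9], 0.65)]
```

View pics/c11.png

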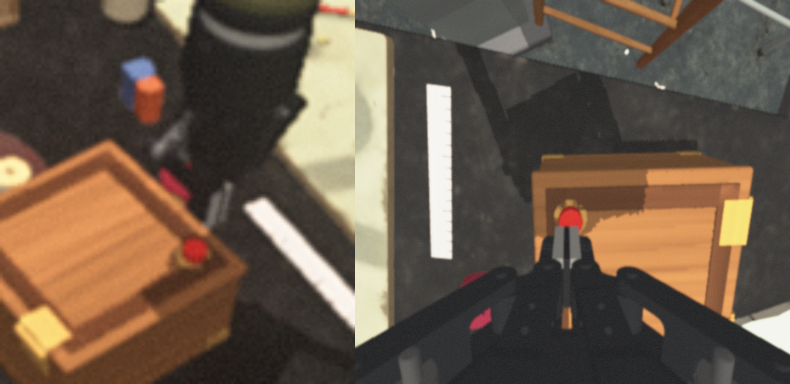

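```bash

python3 -m handwheel '[{"hand":255,"linear":[0,1,15],"roll":0},{"hand":255,"linear":[0,1,25],"roll":0},{"hand":255,"linear":[0,1,31],"roll":0},{"hand":255,"linear":[0,1,35],"roll":0},{"hand":255,"linear":[0,1,38],"roll":0},{"hand":255,"linear":[0,1,39],"roll":0},{"hand":255,"linear":[0,1,39],"roll":0}]'
python3 -c "from h import *;st()"
```

```text
clock: 17.02
position: [0.4327, 0.1024, 0.0899]
eef_rot: [[-0.939, 0.344, 0.009], [0.344, 0.938, 0.034], [0.003, 0.035, -0.999]]
contact_force: [-10.6, -3.2, 16.5]
width: 0.0001
t 17.02 box TCP mm [-51.5 -56.4  89.9] tipz 64.9 yaw err deg -0.22 F [-10.6  -3.2  16.5] w 0.0001 tool z [ 0.0093  0.0339 -0.9994]
```

```bash

python3 -m handwheel '[{"hand":255,"linear":[0,0,-20],"roll":0},{"hand":255,"linear":[0,0,-60],"roll":0},{"hand":255,"linear":[0,0,-110],"roll":0},{"hand":255,"linear":[0,0,-160],"roll":0},{"hand":255,"linear":[0,-40,-180],"roll":0},{"hand":255,"linear":[0,-90,-180],"roll":0},{"hand":255,"linear":[0,-120,-180],"roll":0},{"hand":255,"linear":[0,-120,-180],"roll":0}]'
python3 - <<'E'
from h import *
st()
for n in ("scene","top"):
    p,d=snapshot(n);cv2.imwrite(f"pics/{n}12.png",p[:,:,::-1]);np.save(f"pics/{n}12.npy",d)
    for t in ["lock_top","lid_edge","white_spool","eraser","thimble"]:
        print(n,t,[(np.round(x["point"],1).tolist(),round(x["conf"],2)) for x in pinpoint(n,t)][:2])
for r in (0,8): print(proj("scene",B2W(BX,np.array([[-52,-56.5,94-r]])/1e3)),proj("top",B2W(BX,np.array([[-52,-56.5,94-r]])/1e3)))
print(proj("scene",B2W(BX,lidP(0,168))),proj("scene",B2W(BX,lidP(0.06,168))))
a=cv2.imread('pics/scene12.png')[135:265,200:360];b=cv2.imread('pics/top12.png')[130:280,170:340]
cv2.imwrite('pics/c12.png',np.hstack([cv2.resize(a,(400,325),interpolation=2),cv2.resize(b,(368,325),interpolation=2)]))
E
```

```text
clock: 18.02
position: [0.3896, -0.0174, 0.2656]
eef_rot: [[-0.938, 0.347, 0.011], [0.347, 0.937, 0.034], [0.002, 0.036, -0.999]]
contact_force: [-0.3, 0.2, -0.5]
width: 0.0
t 18.02 box TCP mm [ -51.2 -183.7  265.6] tipz 240.6 yaw err deg -0.42 F [-0.3  0.2 -0.5] w 0.0 tool z [ 0.0108  0.0339 -0.9994]
scene lock_top [([314.5, 200.9], 0.53)]
scene lid_edge [([308.3, 177.6], 0.77), ([254.7, 187.1], 0.41)]
scene white_spool [([250.7, 188.8], 0.66)]
scene eraser [([233.2, 248.2], 0.68)]
scene thimble []
top lock_top [([288.3, 247.2], 0.4)]
top lid_edge [([307.3, 227.6], 0.91)]
top white_spool [([289.4, 170.7], 0.71), ([232.0, 206.5], 0.33)]
top eraser [([216.2, 204.7], 0.56)]
top thimble []
[[316.11974445 198.15039648]] [[287.95053211 247.61127144]]
[[315.64160718 200.61668446]] [[287.73348452 247.64748578]]
[[309.97885419 181.93036944]] [[310.27861162 178.93341883]]
```

View pics/c12.png

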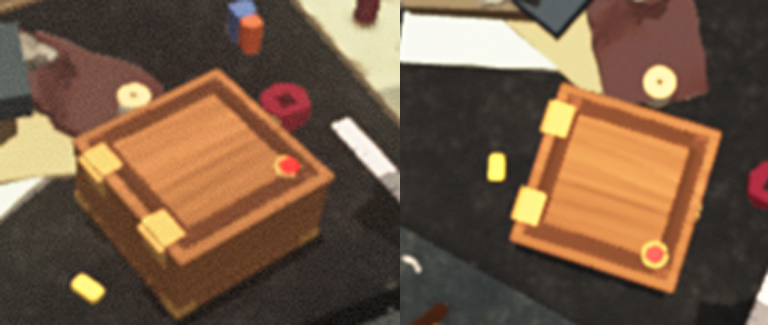

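```bash

python3 - <<'E'
from h import *
for n in ("top","scene"):
    d=np.load(f"pics/{n}12.npy");c=calibration(n);E=c["extrinsics"];Ki=np.linalg.inv(c["K"])
    for y in (-70,-30,0,40,70):
        v=[]
        for x in (-30,0,30,60):
            u=proj(n,B2W(BX,np.array([[x,y,83]])/1e3))[0].round().astype(int);X=Ki@[u[0],u[1],1]*d[u[1],u[0]];v.append((E[:3,:3].T@(X-E[:3,3]))[2]*1e3)
        print(n,y,np.round(v,1))
E
```

```text
top -70 [82.4 84.3 87.2 84.7]
top -30 [81.1 82.  80.9 82.3]
top 0 [84.4 80.2 82.7 83.8]
top 40 [82.2 82.1 81.9 82.8]
top 70 [86.3 85.6 86.  87.2]
scene -70 [85.2 85.8 86.2 87.2]
scene -30 [83.6 85.6 83.  83.6]
scene 0 [82.6 82.4 84.5 82.8]
scene 40 [83.6 83.5 83.6 85.1]
scene 70 [85.1 86.5 87.6 85.3]
```

Lid is level at ~83 mm (with a raised frame at both ends), so it is shut.

```bash
python3 -c "
from plant import *
print(close_job())"
```

```text
the job is handed in; nothing more can be done
None
```

The job is handed in. By my last checks the flap is folded flat, the lid is shut over it and the lock button is in. No verdict was reported.

**What I did, fingers closed throughout:**
- **Flap:** pushed down to its stop, with about 11 N on the tool at the end.
- **Lid:** pushed over slowly from behind until it was shut, ending at about 18 N, with the fingers kept away from the button.
- **Button:** pressed to its stop at about 16 N.
- **Hand:** lifted clear about 100 mm beyond the box on its -y side, some 0.24 m above the bench. The clock stood at about 18 s.

**Last checks:**
- **Lid:** depth readings put it level at about 83 mm, its shut height.
- **Button:** it showed in the scene picture where the pressed-in position should be, and its top measured about 3 mm above the lid.
- **Flap:** before the lid was shut, its corner in the picture matched the folded position.
- **Spool and eraser:** both look undisturbed in the pictures, with the spool upright.

**What went wrong or disagreed:**
- **First flap stroke:** the fingertip slid past the flap's free edge and pressed on it with about 70 N (wrist limit 120 N). I backed off and pressed again from above. It left the tool tilted about 2.5° for the rest of the job.
- **Fingertip position:** the tips measured about 4 to 5 mm ahead of the reported tool point, not the 25 mm stated. I finished each press by force and camera instead. If the tool point really is that close to the tips, the grasp point could have come within the "held" zone while pressing; I could not check this.
- **Thimble, wax and die:** I never found the thimble in any picture. The wax and die were covered once the flap was down. All three are unconfirmed at the end.

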